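# Slacken the left-hand clamp nut and draw back the strap

### The job

The glazed block in the tile-drilling jig has to come out next, so free it: slacken the jig's lever nut, which has a left-hand thread, by about half a turn; do not tighten it any further. Then slide the slotted clamp strap (it has an upright post to push on) all the way back, away from the block, to the end of its slot. Leave the block lying in its nest and the jar, stone and tape where they are.

Things in the scene. Friction and masses are not known exactly. Their poses are not given: they have to be found in the camera images.
- jig: Dark steel base 14 mm thick fixed to the table (y -165..97 mm; 80 mm wide, 140 at the nest), with a riser, strap guides (tops 46 mm above the table), the block's nest (centre y = +66 mm) and a threaded stud 14 mm thick, 110 mm high. Origin: stud axis, table height; z up. The strap lies along the jig's y: nose and block at +y, heel and post at -y.
- lever_nut (a joint): Nut angle, rad. LEFT-HAND thread: it GROWS as the lever turns CLOCKWISE seen from above, which loosens and lifts the nut (2.55 mm/rad). Starts 0 to 0.3; counter-clockwise tightens (-0.12 is over-tight; stop -0.2, other stop 4.0). The nut's collar locks the strap (a few mm of play) until 2.5, surely free at 2.7. Dry friction 0.3 Nm; stays where left.
- lever_mid (a point): On the axis of the nut's single lever, 70 mm from the stud axis, 74 mm above the table at nut angle 0. In the jig's frame the lever points at 210 deg minus the nut angle (from +x towards +y). Round steel bar 14 mm thick, sloping up slightly, from the hexagon (37 mm, top 79 mm above the table) to a black 22 mm ball at 97 mm. The strap's top is 16 mm below the bar.
- strap_post (a point): Middle of the upright post (18 mm thick, 24 at its foot, top 86.5 mm above the table, this point 68.5 mm) on the strap's heel. The strap: loose steel bar 178 x 56 x 14 mm slotted round the stud, top 50.5 mm above the table, 2 mm side play in guides. Post at jig y = -90 mm at the start, -137 mm fully back, where the slot's end meets the stud. Slides with 2 to 6 N.
- block_mid (a point): Centre of the glazed ceramic block (102 x 42 x 22 mm, long side along the jig's x) lying in the nest under the strap's nose. It must stay there.
- jar: Bystander: a lidded glaze jar, 66 mm across, 94 mm tall; origin at the centre of its base.
- stone: Bystander: a grey rubbing stone, 90 x 106 x 24 mm; origin at the centre of its underside.
- tape: Bystander: a roll of masking tape lying flat, 104 mm across, 25 mm tall; origin at the centre of its underside.

How it is judged (in metres and radians):
On the way, in this order (a step that is already met when the one before it is completed fails the run):
1. the nut has been turned clockwise to at least 2.5 rad, which unlocks the strap (value of joint lever_nut above 2.5 rad), for 0.2 s.
2. the strap has been slid back at least 40 mm (y of strap_post in the frame of jig below -0.13 m), for 0.2 s.
At the end, for the whole second after the job is handed in: The nut stands loosened (2.5 rad or more), the strap lies flat in its guides with its post at least 40 mm back (jig y below -130 mm), the block is still in its nest (within 10 mm of its start) and the nut is at rest (value of joint lever_nut above 2.5 rad and y of strap_post in the frame of jig below -0.13 m and x of strap_post in the frame of jig between -0.01 and 0.01 m and angle between strap_post's own z axis and vertical below 0.06 rad and height (world z) of strap_post below 0.075 m and distance of block_mid from where it was at the start of the episode below 0.01 m and velocity of joint lever_nut between -0.05 and 0.05 rad/s); the robot touches nothing.
It fails at once if the nut is tightened further, below -0.12 rad (value of joint lever_nut below -0.12 rad).
It fails at once if the block is shifted from its nest by 15 mm or more (distance of block_mid from where it was at the start of the episode above 0.015 m).
It fails at once if the jar, the stone or the tape is shifted by 20 mm or more (distance of any of jar, stone, tape from where it was at the start of the episode above 0.02 m).
It also fails if it takes over 45 s, if anything falls off the work surface, if the arm or the gripper's body presses on something with over 40 N, if the wrist force passes 120 N, or if a joint passes its speed limit or range.

### The arm

A 7-joint arm with a two-finger parallel gripper is mounted at the origin on a cart in front of the work surface, level with it; the furniture and walls round the work are solid. World frame = base frame: x ahead of the robot, y to its left, z up, the work surface at z = 0. Lengths are in m, angles in degrees, forces in N, time in s.
With the tool pointing down it reaches from about 0.425 to 0.875 m from the base axis. Payload 4.7 kg.
Tool frame: the origin (TCP) lies between the finger pads; the fingertips stand 19 mm ahead of it and the grasp point (between the pads) is the TCP; x points along the fingers, z is the direction in which the jaws open and shut, and the axes are right-handed (so a half turn about x gives the same grasp; the last joint's range is limited). The gripper opens to 87 mm and grips with 3 to 60 N. Pads are 19 mm wide; open, the fingers measure 117 mm over their backs; the gripper's body (75 mm by 190 mm) begins 51 mm behind the grasp point.
Start: joints at [74.204, 18.392, -4.016, 83.108, 1.295, 78.541, -3.26], TCP at [0.186, -0.623, 0.242] pointing down, gripper open.
Joint ranges: [-163.93, 163.93], [-17.29, 119.83], [-79.2, 71.16], [3.27, 140.29], [-89.18, 269.18], [5.43, 117.66], [-154.24, 154.24]. Speed limits (degrees/s): [147.25, 147.25, 180, 180, 180, 180, 180].

### API

Orientations are given as [roll, pitch, yaw] about the fixed x, y, z axes, in that order (R = Rz(yaw) Ry(pitch) Rx(roll)).
In Python, from cell import monitor, read_camera, camera_model, env, regions_of gives the robot as it stands. The module is installed in compiled form; this text tells all that it offers.
- The arm moves only by the tool step_arm, never from a script. Its argument "deltas" is a list of rows, each a list of 5 numbers: the gripper's target within -1 to 1 (fully open at 1, half-way at 0, shut at -1), then the shift along the tool's x, y, z in m, then the turn about the tool's x in degrees. A call has 1 to 12 rows; each row is the pose to reach, as a shift and turn from the pose commanded when the call began, along the tool's axes at that moment; what a row does not reach only later rows make up. A row lasts 1/8 s, in which the tool goes at most 62.5 mm and 10.7 degrees, less where a joint would pass 70% of its speed; a pose out of reach is approached as far as the arm can. A call with a gripper value outside its range is refused whole. The fingers move at their own pace and stop on an object; "newtons" is the grip in N (left out, the last holds). Time passes only in rows, so rows that repeat a pose let the fingers close. It gives the time, the measured TCP pose, the force and the opening at its end, in the units of the state.
- monitor.get_obs(): the state, without advancing time (a new reading comes with each control period).
- read_camera(name): name is "side" or "top" or "wrist"; returns (picture, depth): 420x560x3 uint8, red, green, blue; 420x560 float32, m along the optical axis (not along the pixel's ray), 0 where there is no reading.
- camera_model(name): a dict with "fx", "fy", "cx", "cy" (pixels), "xyz" and "attitude" of the camera in the world. Camera axes: x right, y down, z forward; pixel columns grow to the right and rows downward; lengths in m; the calibration is good to about 2 mm. The wrist camera is an equidistant fisheye: a pixel r from the principal point sees the ray r / f radians off the axis. A picture is of the moment at which its call begins: read the wrist's pose just before it. camera_model takes no time and is no camera call; for the wrist camera it gives the pose at the moment of the call.
- env.sign_off(): hands the job in, once; it reports no verdict.
Trained networks look in the newest picture that a camera, given by its name, has taken for a name from the list of things; names that differ only in an ending like _2 or _b are one class to them, and where a whole thing is asked for, a point or a joint stands for the part that bears it (a point fixed in the world has none). Each returns a list of dicts, best first, with "p" (0 to 1); they miss things now and then, are a little off and sometimes report something else, mostly with a low value. They report only what shows in the picture. A call takes as long as a camera call.
- regions_of(camera, thing): "pixels" (420x560 bool, what is visible of it) and "pixel" ([column, row] in pixels, amid what is visible of it).
The state is a dict: "time_s": time; "qpos": joint angles; "joint_velocities": joint speeds; "effort": joint torques, N m; "tool_pos": TCP position; "tool_rot": TCP orientation; "force": force on the tool from outside, world axes, zero at the start; "wrist_torque": the same for the moment, N m; "grip_width": finger opening in m.
Only numpy, scipy, OpenCV 4.12 (cv2) and the standard library are available. Lean on these libraries where they do the work, as an engineer would, in place of code of your own. Each camera call takes 0.05 s, during which the arm holds its last target. There are 200 camera calls.

## Working session

There is one attempt and no reset: what is moved stays moved. The work goes in short steps, Python scripts to look and compute and a tool call to move; the robot and the scene stay as the last step left them, time stands still between calls to the robot, and variables do not carry over. Pictures are saved under pics/ and viewed, about 8 in all and at most 12, crops included, and the job is handed in when it is done.

Besides the shell and the picture viewer there is one more tool, called after ">>>" as name(argument=value, ...), one argument or row to a line, values as JSON. step_arm: Moves the arm, as the interface text tells. Its arguments: {"type":"object","properties":{"deltas":{"type":"array"},"newtons":{"type":"number"}},"required":["deltas"]}

```bash
mkdir -p pics; python3 - <<'E'
from cell import monitor, read_camera, camera_model
import cv2
o=monitor.get_obs()
for k,v in o.items(): print(k,v)
for n in ("top","side"):
    p,d=read_camera(n); cv2.imwrite(f"pics/{n}0.png",p[:,:,::-1]); print(n,camera_model(n))
E
```

```text
time_s 0.0
qpos [74.20387957 18.43962703 -4.0150811  83.17446833  1.29547279 78.53919038
 -3.25982733]
joint_velocities [ 0.03159466 -0.07227203  0.01848021  0.0816736  -0.00304337  0.05965761
  0.07497027]
effort [ 2.54033494e-04 -4.91289926e+01 -4.03766893e-01 -3.12532067e+01
 -6.41038315e-02  4.36805247e-02  1.26536056e-04]
tool_pos [ 0.1855426  -0.62242893  0.24045877]
tool_rot [-176.69054796   89.89179847  109.91515218]
force [-0.22010537  0.57667005 -0.0211114 ]
wrist_torque [0.03670192 0.01110438 0.04479899]
grip_width 0.08729237709793122
top {'fx': 473.0729876462507, 'fy': 473.0729876462507, 'cx': 281.1333574444374, 'cy': 206.5076854748175, 'xyz': array([0.29683717, 0.13430768, 1.45445866]), 'attitude': array([-170.68762758,   -0.66509499,  -89.68929872])}
side {'fx': 399.5163024120864, 'fy': 399.5163024120864, 'cx': 283.4100281050539, 'cy': 206.5069174117209, 'xyz': array([0.04587236, 0.94007563, 0.79790731]), 'attitude': array([-126.79594941,   -1.17472422, -149.88178984])}
```

View pics/top0.png

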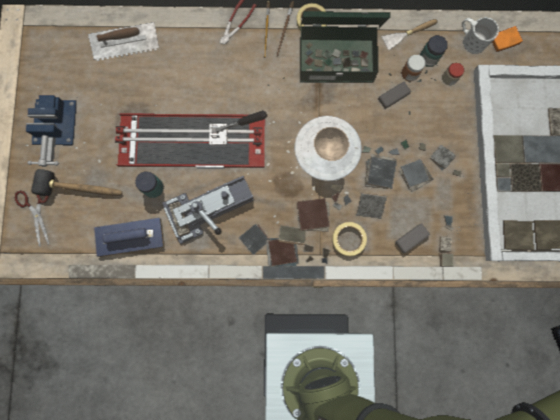

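View pics/side0.png

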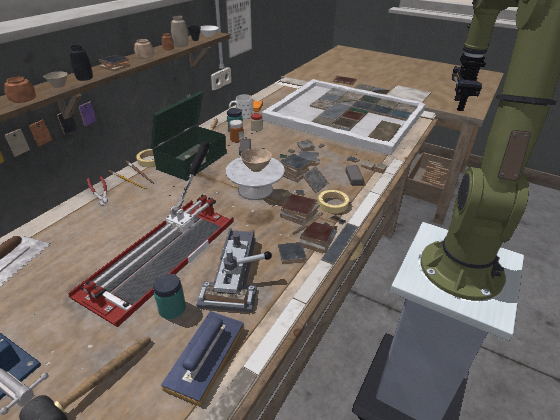

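```bash
cat > h.py <<'E'
from cell import monitor, read_camera, camera_model, regions_of, env
import numpy as np, cv2
from scipy.spatial.transform import Rotation as R
def cloud(d,m):
    v,u=np.mgrid[:420,:560]
    c=np.stack([(u-m['cx'])/m['fx']*d,(v-m['cy'])/m['fy']*d,d],-1)
    return c@R.from_euler('xyz',m['attitude'],degrees=True).as_matrix().T+m['xyz']
E
python3 - <<'E'
from h import *
for n in ("top","side"):
    p,d=read_camera(n); m=camera_model(n); c=cloud(d,m); np.savez(f"{n}.npz",c=c,p=p)
    for t in ("jig","lever_nut","strap_post","block_mid","jar","stone","tape"):
        for r in regions_of(n,t)[:2]:
            q=c[r['pixels']&(d>0)]
            if len(q) : print(n,t,round(r['p'],2),np.round(r['pixel']),len(q),np.median(q,0).round(3),np.percentile(q,2,0).round(3),np.percentile(q,98,0).round(3))
    b=(150,160,130,100) if n=="top" else (180,210,110,110)
    x,y,w,h=b
    k=cv2.resize(p[y:y+h,x:x+w,::-1],None,fx=6 if n=='top' else 5,fy=6 if n=='top' else 5,interpolation=cv2.INTER_CUBIC); cv2.imwrite(f"pics/{n}1.png",k)
E
```

```text
top jig 0.9 [204. 203.] 1754 [0.525 0.338 0.035] [0.431 0.217 0.003] [0.609 0.469 0.089]
top lever_nut 0.51 [212. 223.] 147 [0.478 0.331 0.08 ] [0.444 0.299 0.073] [0.52  0.366 0.09 ]
top strap_post 0.72 [211. 203.] 942 [0.533 0.337 0.051] [0.475 0.27  0.036] [0.58  0.434 0.085]
top strap_post 0.65 [174. 220.] 201 [0.48  0.432 0.035] [0.444 0.399 0.029] [0.539 0.454 0.041]
top block_mid 0.8 [178. 223.] 235 [0.474 0.429 0.035] [0.444 0.399 0.021] [0.538 0.453 0.045]
top jar 0.56 [148. 184.] 538 [0.587 0.508 0.092] [0.561 0.485 0.012] [0.618 0.544 0.1  ]
top tape 0.55 [362. 232.] 480 [ 0.434 -0.093  0.023] [ 0.387 -0.137 -0.002] [ 0.483 -0.041  0.03 ]
side jig 0.87 [233. 275.] 2009 [0.506 0.375 0.033] [ 0.425  0.217 -0.001] [0.606 0.475 0.094]
side jig 0.44 [331. 198.] 501 [ 0.432 -0.082  0.019] [ 0.383 -0.136 -0.001] [ 0.477 -0.039  0.027]
side lever_nut 0.74 [246. 258.] 291 [0.487 0.342 0.077] [0.439 0.302 0.065] [0.525 0.384 0.086]
side strap_post 0.88 [237. 271.] 856 [0.52  0.375 0.049] [0.47  0.262 0.034] [0.582 0.439 0.085]
side block_mid 0.58 [222. 295.] 418 [0.483 0.437 0.033] [0.441 0.404 0.017] [0.533 0.457 0.037]
side jar 0.89 [169. 297.] 1199 [0.576 0.53  0.07 ] [ 0.558  0.491 -0.001] [0.625 0.549 0.095]
side jar 0.74 [334. 196.] 438 [ 0.433 -0.088  0.02 ] [ 0.383 -0.135  0.001] [ 0.477 -0.04   0.027]
side stone 0.73 [352. 178.] 281 [ 0.43  -0.27   0.022] [ 0.394 -0.333 -0.   ] [ 0.472 -0.235  0.028]
side stone 0.46 [235. 270.] 908 [0.522 0.367 0.049] [0.469 0.268 0.034] [0.582 0.439 0.085]
side tape 0.57 [334. 204.] 477 [ 0.429 -0.08   0.019] [ 0.383 -0.136  0.001] [ 0.476 -0.039  0.027]
```

View pics/top1.png

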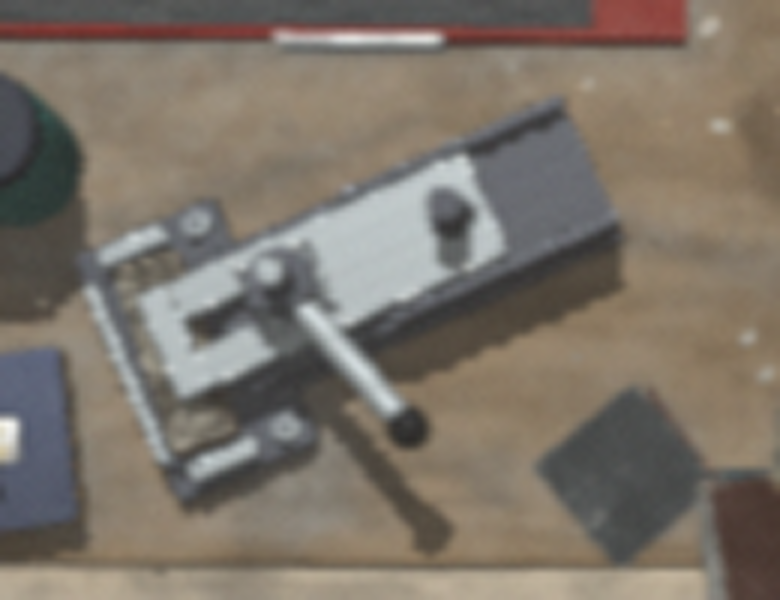

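```bash
cat >> h.py <<'E'
def ray(m,u,v,z):
    r=R.from_euler('xyz',m['attitude'],degrees=True).as_matrix()@np.array([(u-m['cx'])/m['fx'],(v-m['cy'])/m['fy'],1])
    return m['xyz']+r*(z-m['xyz'][2])/r[2]
E
python3 - <<'E'
from h import *
m=camera_model("top")
f=lambda a,b,z: ray(m,150+a/6-.4,160+b/6-.4,z)
for n,a,b,z in (("stud",268,268,.11),("post",447,203,.0865),("ball",407,422,.085),("barhex",300,305,.079),("heelR",508,248,.0505),("heelL",465,155,.0505),("noseL",140,295,.0505),("noseR",180,398,.0505),("baseend R",618,222,.046),("baseend L",562,105,.046),("nest FL",88,262,.045),("nest FR",185,500,.045),("tile",540,470,.0),("tile2",625,562,0)):
    print(n,f(a,b,z).round(4))
# cloud based: strap top orientation
c=np.load('top.npz')['c'].reshape(-1,3)
s=c[(abs(c[:,2]-.0505)<.006)&(c[:,0]>.46)&(c[:,0]<.6)&(c[:,1]>.25)&(c[:,1]<.45)][:,:2].astype(np.float32)
print(len(s),cv2.minAreaRect(s))
for lo,hi,nm in ((.095,.13,"stud"),):
    q=c[(c[:,2]>lo)&(c[:,2]<hi)&(abs(c[:,0]-.52)<.1)&(abs(c[:,1]-.34)<.1)];print(nm,len(q),q.mean(0) if len(q) else '')
q=c[(c[:,2]>.07)&(c[:,0]>.5)&(c[:,0]<.62)&(abs(c[:,1]-.28)<.045)];print("post",len(q),q.round(3))
E
```

```text
stud [0.5221 0.3698 0.11  ]
post [0.559  0.2875 0.0865]
ball [0.4512 0.3043 0.085 ]
barhex [0.509  0.3589 0.079 ]
heelR [0.5431 0.2604 0.0505]
heelL [0.5906 0.2831 0.0505]
noseL [0.5179 0.4435 0.0505]
noseR [0.4663 0.4215 0.0505]
baseend R [0.5576 0.2057 0.046 ]
baseend L [0.6178 0.235  0.046 ]
nest FL [0.5354 0.4715 0.045 ]
nest FR [0.4161 0.4181 0.045 ]
tile [0.4365 0.2461 0.    ]
tile2 [0.3896 0.2018 0.    ]
878 ((0.5292847156524658, 0.34770745038986206), (0.07437054812908173, 0.18652863800525665), 25.99408721923828)
stud 25 [0.51733248 0.36478006 0.1084348 ]
post 35 [[0.566 0.291 0.085]
 [0.567 0.288 0.085]
 [0.567 0.285 0.085]
 [0.563 0.294 0.086]
 [0.563 0.291 0.086]
 [0.563 0.288 0.087]
 [0.563 0.285 0.089]
 [0.564 0.283 0.081]
 [0.56  0.296 0.089]
 [0.56  0.293 0.088]
 [0.56  0.291 0.086]
 [0.56  0.288 0.089]
 [0.56  0.285 0.086]
 [0.561 0.282 0.085]
 [0.561 0.279 0.083]
 [0.557 0.294 0.085]
 [0.558 0.291 0.083]
 [0.556 0.287 0.091]
 [0.557 0.285 0.088]
 [0.557 0.282 0.088]
 [0.558 0.28  0.081]
 [0.555 0.294 0.08 ]
 [0.554 0.291 0.086]
 [0.554 0.288 0.086]
 [0.555 0.285 0.084]
 [0.553 0.281 0.091]
 [0.555 0.279 0.081]
 [0.552 0.291 0.084]
 [0.551 0.288 0.087]
 [0.551 0.285 0.087]
 [0.552 0.282 0.083]
 [0.554 0.28  0.071]
 [0.55  0.288 0.079]
 [0.551 0.286 0.073]
 [0.551 0.283 0.071]]
```

View pics/side1.png

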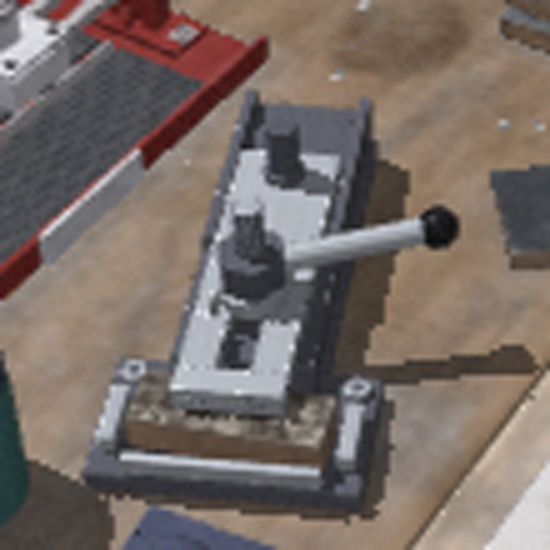

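```bash
cat >> h.py <<'E'
S=np.array([.5215,.369]); YAW=25.
def jig(x,y):  # jig->world xy
    a=np.radians(YAW); return S+np.array([x*np.cos(a)-y*np.sin(a),x*np.sin(a)+y*np.cos(a)])
def tool():
    o=monitor.get_obs(); return np.array(o['tool_pos']),R.from_euler('xyz',o['tool_rot'],degrees=True).as_matrix()
def delta(T,M,p): return (M.T@(np.array(p)-T)).round(3)
E
python3 - <<'E'
from h import *
T,M=tool(); print(M.round(3)); zz=M[:,2]; print("jaw az",np.degrees(np.arctan2(zz[1],zz[0])),"tool az",np.degrees(np.arctan2(T[1],T[0])))
for p in ([.4,-.5,.24],[.56,-.3,.24],[.62,0,.24],[.6,.2,.24],[.48,.27,.24]): print(p,delta(T,M,p))
for n in("top","side"):
    c=np.load(n+'.npz')['c'].reshape(-1,3)
    q=c[(c[:,2]>.115)&(c[:,2]<.6)&(np.hypot(c[:,0]-.52,c[:,1]-.37)<.32)]
    print(n,len(q)); 
    if len(q): print(q.min(0),q.max(0),q[::max(1,len(q)//12)].round(3))
    q=c[(c[:,2]>.17)&(c[:,2]<.5)&(c[:,0]>.3)&(c[:,0]<.75)&(c[:,1]>-.55)&(c[:,1]<.45)]; print(len(q), q[::max(1,len(q)//8)].round(2))
E
```

```text
[[-0.     0.958  0.286]
 [-0.     0.286 -0.958]
 [-1.    -0.     0.   ]]
jaw az -73.39627669614556 tool az -73.40038717060659
[0.4, -0.5, 0.24] [ 0.002  0.24  -0.057]
[0.56, -0.3, 0.24] [ 0.002  0.451 -0.203]
[0.62, 0, 0.24] [ 0.001  0.594 -0.473]
[0.6, 0.2, 0.24] [ 0.001  0.632 -0.67 ]
[0.48, 0.27, 0.24] [ 0.001  0.537 -0.772]
top 416
[0.52174299 0.16029305 0.11577571] [0.76145675 0.36364421 0.26674116] [[0.75  0.173 0.262]
 [0.75  0.207 0.234]
 [0.736 0.171 0.264]
 [0.741 0.209 0.235]
 [0.732 0.187 0.251]
 [0.744 0.239 0.201]
 [0.732 0.209 0.227]
 [0.734 0.238 0.205]
 [0.755 0.312 0.125]
 [0.736 0.263 0.175]
 [0.738 0.288 0.149]
 [0.737 0.317 0.124]
 [0.723 0.32  0.121]]
280 [[0.75 0.18 0.26]
 [0.74 0.2  0.25]
 [0.75 0.22 0.22]
 [0.74 0.19 0.25]
 [0.73 0.17 0.25]
 [0.73 0.21 0.23]
 [0.74 0.25 0.19]
 [0.73 0.21 0.22]]
side 512
[0.71978813 0.16146788 0.11500716] [0.75859013 0.3284915  0.26592982] [[0.745 0.168 0.263]
 [0.728 0.168 0.252]
 [0.743 0.195 0.244]
 [0.738 0.202 0.237]
 [0.731 0.212 0.231]
 [0.73  0.21  0.217]
 [0.732 0.227 0.209]
 [0.73  0.231 0.195]
 [0.739 0.259 0.174]
 [0.733 0.278 0.153]
 [0.74  0.303 0.131]
 [0.736 0.31  0.12 ]
 [0.724 0.32  0.117]]
345 [[0.75 0.17 0.26]
 [0.75 0.18 0.25]
 [0.74 0.19 0.25]
 [0.73 0.2  0.24]
 [0.73 0.2  0.23]
 [0.74 0.22 0.22]
 [0.74 0.23 0.21]
 [0.73 0.23 0.19]
 [0.74 0.26 0.17]]
```

>>> step_arm(
  deltas=[
    [-1,0,0.06,-0.014,-10],
    [-1,0,0.12,-0.028,-20],
    [-1,0,0.18,-0.043,-30],
    [-1,0,0.24,-0.057,-40],
    [-1,0,0.293,-0.09,-50],
    [-1,0,0.345,-0.127,-60],
    [-1,0,0.4,-0.165,-70],
    [-1,0,0.451,-0.203,-80],
    [-1,0,0.48,-0.255,-90],
    [-1,0,0.507,-0.308,-98.4],
    [-1,0,0.535,-0.362,-98.4],
    [-1,0,0.563,-0.416,-98.4],
  ],
  newtons=20,
)

```text
time_s: 2.4
tool_pos: [0.6066, -0.0616, 0.2418]
tool_rot: [-62.4, 90.0, -37.4]
force: [1.4, -0.4, 0.3]
grip_width: 0.0008
```

```bash
python3 - <<'E'
from h import *
T,M=tool(); print(T,M.round(3),monitor.get_obs()['qpos'].round(1))
for p in ([.58,.1,.24],[.5065,.2986,.24],[.5065,.2986,.078]): print(p,delta(T,M,p))
E
```

```text
[ 0.60657245 -0.06164075  0.24179037] [[ 0.001 -0.422  0.906]
 [-0.001  0.906  0.422]
 [-1.    -0.001  0.   ]] [ 34.2  17.1 -37.8  88.2  10.6  78.4  20.5]
[0.58, 0.1, 0.24] [0.002 0.158 0.044]
[0.5065, 0.2986, 0.24] [0.002 0.369 0.061]
[0.5065, 0.2986, 0.078] [0.164 0.369 0.061]
```

>>> step_arm(
  deltas=[
    [-1,0,0.05,0.01,0],
    [-1,0,0.1,0.025,0],
    [-1,0,0.158,0.044,0],
    [-1,0,0.21,0.048,0],
    [-1,0,0.27,0.053,0],
    [-1,0,0.32,0.057,0],
    [-1,0,0.369,0.061,0],
    [-1,0.05,0.369,0.061,0],
    [-1,0.09,0.369,0.061,0],
    [-1,0.09,0.369,0.061,0],
  ],
)

```text
time_s: 3.65
tool_pos: [0.5038, 0.2953, 0.1487]
tool_rot: [-177.2, 89.6, -152.2]
force: [1.0, -0.0, -0.5]
grip_width: 0.0003
```

```bash
python3 - <<'E'
from h import *
T,M=tool(); o=monitor.get_obs(); print(T,M.round(3),o['qpos'].round(1),o['force'],o['time_s'])
for p in ([.5065,.2986,.078],): print(p,delta(T,M,p))
p,d=read_camera("top"); m=camera_model("top")
a=cv2.resize(p[150:270,140:300,::-1],None,fx=5,fy=5,interpolation=cv2.INTER_CUBIC); cv2.imwrite("pics/t2.png",a)
p,d=read_camera("side");cv2.imwrite("pics/s2.png",cv2.resize(p[150:320,150:350,::-1],None,fx=3.5,fy=3.5,interpolation=cv2.INTER_CUBIC))
E
```

```text
[0.50383932 0.29533297 0.14867695] [[-0.006 -0.423  0.906]
 [-0.003  0.906  0.423]
 [-1.    -0.    -0.006]] [  6.3  20.5 -47.3  97.8  15.9  69.  -20. ] [ 1.01660769 -0.01648062 -0.50661882] 3.65
[0.5065, 0.2986, 0.078] [0.071 0.002 0.004]
```

View pics/s2.png

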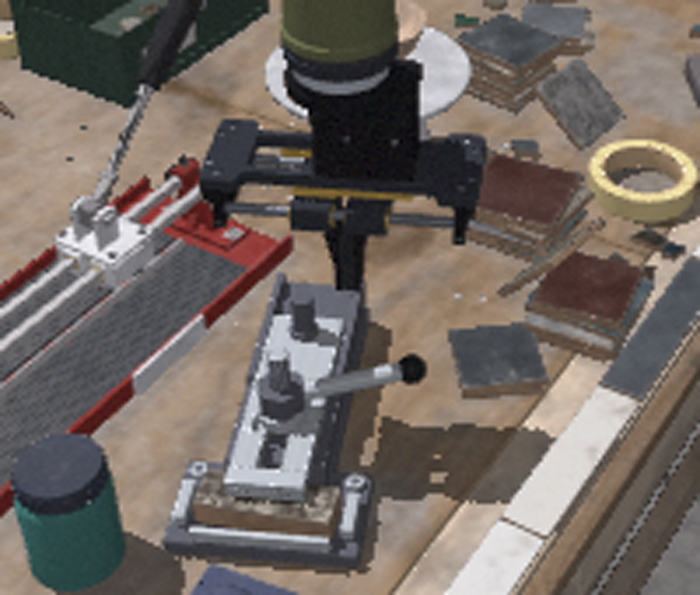

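>>> step_arm(
  deltas=[
    [-1,0.03,0.002,0.004,0],
    [-1,0.055,0.002,0.004,0],
    [-1,0.071,0.002,0.004,0],
    [-1,0.071,0.002,0.004,0],
  ],
)

```text
time_s: 4.25
tool_pos: [0.5087, 0.3002, 0.0808]
tool_rot: [-174.7, 90.0, -149.7]
force: [0.3, -0.0, 0.2]
grip_width: 0.0002
```

```bash
python3 - <<'E'
from h import *
T,M=tool(); o=monitor.get_obs(); print(T,M.round(3),o['qpos'].round(1),o['force'],o['time_s'])
m=camera_model("side"); print("tip from pic",ray(m,149.6+348/3.5,149.6+287/3.5,.13))
for a in range(252,90,-7):
    r=.072; p=[S[0]+r*np.cos(np.radians(a)),S[1]+r*np.sin(np.radians(a)),.078]; print(a,delta(T,M,p))
p,d=read_camera("side");cv2.imwrite("pics/s3.png",cv2.resize(p[180:320,170:330,::-1],None,fx=4,fy=4,interpolation=cv2.INTER_CUBIC))
E
```

```text
[0.50867091 0.30022607 0.08079311] [[-0.    -0.422  0.906]
 [-0.     0.906  0.422]
 [-1.    -0.    -0.   ]] [  4.   25.3 -45.3 100.8  20.1  62.3 -23.1] [ 0.34137985 -0.02315093  0.21980249] 4.25
tip from pic [0.50337802 0.30014416 0.13      ]
252 [ 0.003  0.004 -0.008]
245 [ 0.003  0.011 -0.014]
238 [ 0.003  0.018 -0.02 ]
231 [ 0.003  0.025 -0.024]
224 [ 0.003  0.033 -0.027]
217 [ 0.003  0.042 -0.03 ]
210 [ 0.003  0.051 -0.031]
203 [ 0.003  0.059 -0.031]
196 [ 0.003  0.068 -0.03 ]
189 [ 0.003  0.077 -0.029]
182 [ 0.003  0.085 -0.026]
175 [ 0.003  0.093 -0.022]
168 [ 0.003  0.1   -0.017]
161 [ 0.003  0.107 -0.011]
154 [ 0.003  0.113 -0.005]
147 [0.003 0.118 0.003]
140 [0.003 0.122 0.01 ]
133 [0.003 0.125 0.018]
126 [0.003 0.128 0.027]
119 [0.003 0.129 0.036]
112 [0.003 0.129 0.044]
105 [0.003 0.128 0.053]
98 [0.003 0.126 0.062]
91 [0.003 0.123 0.07 ]
```

View pics/s3.png

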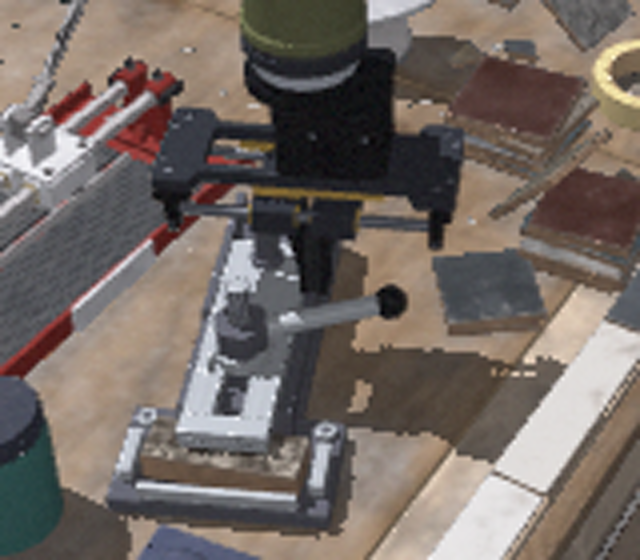

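>>> step_arm(
  deltas=[
    [-1,0.003,0.004,-0.008,0],
    [-1,0.003,0.011,-0.014,0],
    [-1,0.003,0.018,-0.02,0],
    [-1,0.003,0.025,-0.024,0],
    [-1,0.003,0.033,-0.027,0],
    [-1,0.003,0.042,-0.03,0],
    [-1,0.003,0.051,-0.031,0],
    [-1,0.003,0.059,-0.031,0],
    [-1,0.003,0.068,-0.03,0],
    [-1,0.003,0.077,-0.029,0],
    [-1,0.003,0.085,-0.026,0],
    [-1,0.003,0.093,-0.022,0],
  ],
)

```text
time_s: 5.8
tool_pos: [0.45, 0.3728, 0.0773]
tool_rot: [-109.7, 89.7, -84.8]
force: [2.7, -5.3, 1.4]
grip_width: 0.0004
```

```bash
python3 - <<'E'
from h import *
T,M=tool(); o=monitor.get_obs(); print(T,M.round(3),o['qpos'].round(1),o['force'],o['time_s'])
for a in range(168,80,-7):
    r=.072; p=[S[0]+r*np.cos(np.radians(a)),S[1]+r*np.sin(np.radians(a)),.079]; print(a,delta(T,M,p))
p,d=read_camera("side");cv2.imwrite("pics/s4.png",cv2.resize(p[180:320,170:330,::-1],None,fx=4,fy=4,interpolation=cv2.INTER_CUBIC))
E
```

```text
[0.45000508 0.37275773 0.07729863] [[ 0.    -0.421  0.907]
 [-0.005  0.907  0.421]
 [-1.    -0.005 -0.002]] [ -4.   25.4 -46.7 101.7  20.9  62.1 -33.1] [ 2.66563004 -5.26945595  1.37363998] 5.8
168 [-0.002  0.01   0.006]
161 [-0.002  0.016  0.011]
154 [-0.002  0.022  0.018]
147 [-0.002  0.027  0.025]
140 [-0.002  0.032  0.033]
133 [-0.002  0.035  0.041]
126 [-0.002  0.037  0.049]
119 [-0.002  0.038  0.058]
112 [-0.002  0.038  0.067]
105 [-0.002  0.037  0.076]
98 [-0.002  0.035  0.084]
91 [-0.002  0.032  0.092]
84 [-0.002  0.028  0.1  ]
```

View pics/s4.png

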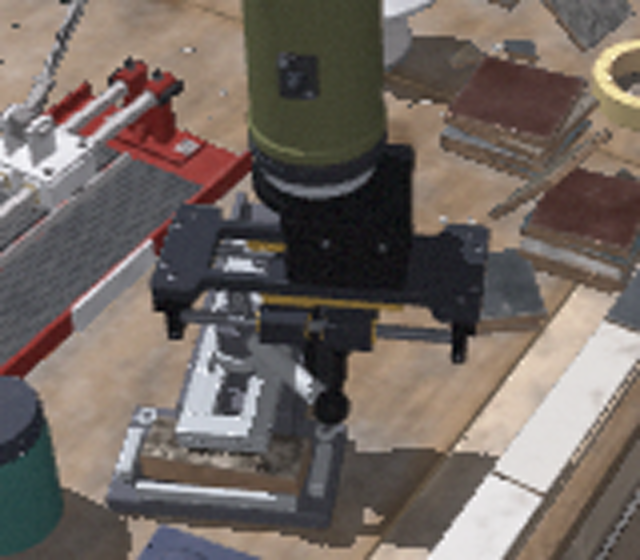

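>>> step_arm(
  deltas=[
    [-1,0,0.01,0.006,0],
    [-1,0,0.016,0.011,0],
    [-1,0,0.022,0.018,0],
    [-1,0,0.027,0.025,0],
    [-1,0,0.032,0.033,0],
    [-1,0,0.035,0.041,0],
    [-1,0,0.037,0.049,0],
    [-1,0,0.038,0.058,0],
    [-1,0,0.038,0.067,0],
    [-1,0,0.037,0.076,0],
    [-1,0,0.035,0.084,0],
    [-1,0,0.033,0.09,0],
  ],
)

```text
time_s: 7.35
tool_pos: [0.5137, 0.4435, 0.0767]
tool_rot: [172.9, 89.7, -162.0]
force: [-4.7, -3.6, 1.0]
grip_width: 0.0001
```

>>> step_arm(
  deltas=[
    [-1,0,0,0.002,0],
    [-1,0,0,0.002,0],
  ],
)

```text
time_s: 7.6
tool_pos: [0.5163, 0.4446, 0.077]
tool_rot: [163.6, 89.8, -171.3]
force: [-4.7, -1.8, 0.3]
grip_width: 0.0002
```

```bash
python3 - <<'E'
from h import *
T,M=tool(); o=monitor.get_obs(); print(T,o['qpos'].round(1),o['force'],o['time_s'])
print("az",np.degrees(np.arctan2(*(T[:2]-S)[::-1])),np.hypot(*(T[:2]-S)))
p,d=read_camera("side");cv2.imwrite("pics/s5.png",cv2.resize(p[180:320,170:330,::-1],None,fx=4,fy=4,interpolation=cv2.INTER_CUBIC))
E
```

```text
[0.51634769 0.44463931 0.07696126] [-11.9  36.  -43.3  87.   25.7  67.5 -34.7] [-4.66957032 -1.82218517  0.33386049] 7.6
az 93.89678605337879 0.0758145834721224
```

View pics/s5.png

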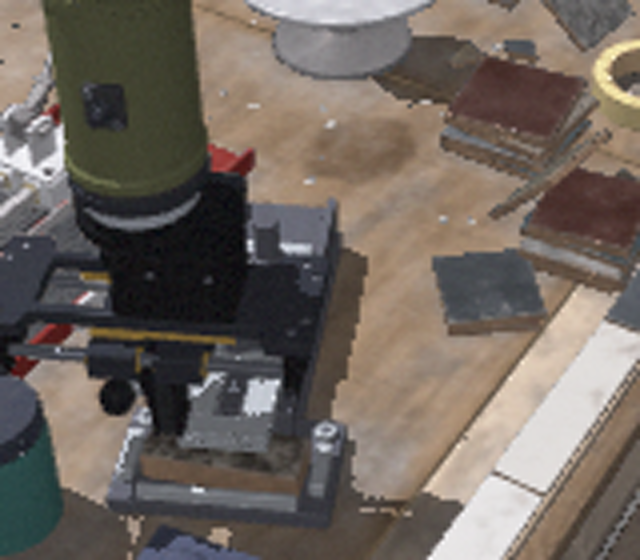

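>>> step_arm(
  deltas=[
    [-1,0,-0.002,0.006,0],
    [-1,0,-0.005,0.012,0],
    [-1,0,-0.005,0.012,0],
    [-1,0,-0.005,0.012,0],
    [-1,0,0.0,0.002,0],
    [-1,0,0.003,-0.006,0],
    [-1,-0.03,0.003,-0.006,0],
    [-1,-0.07,0.003,-0.006,0],
    [-1,-0.1,0.003,-0.006,0],
    [-1,-0.1,-0.05,-0.006,0],
    [-1,-0.1,-0.1,-0.006,0],
    [-1,-0.1,-0.12,-0.006,0],
  ],
)

```text
time_s: 9.15
tool_pos: [0.5664, 0.3285, 0.1776]
tool_rot: [-70.7, 89.8, -46.0]
force: [0.5, -0.4, -0.1]
grip_width: 0.0006
```

```bash
python3 - <<'E'
from h import *
T,M=tool(); o=monitor.get_obs(); print(T,M.round(3),o['qpos'].round(1),o['force'],o['time_s'])
for n in("side","top"):
    p,d=read_camera(n); m=camera_model(n); c=cloud(d,m)
    q=c.reshape(-1,3); k=(q[:,2]>.07)&(q[:,2]<.1)&(np.hypot(q[:,0]-S[0],q[:,1]-S[1])>.04)&(np.hypot(q[:,0]-S[0],q[:,1]-S[1])<.12); q=q[k]
    az=np.degrees(np.arctan2(q[:,1]-S[1],q[:,0]-S[0])); print(n,np.histogram(az,np.arange(-180,181,10)))
    for t in("lever_nut","strap_post"):
        for r in regions_of(n,t)[:2]:
            q=c[r['pixels']&(d>0)]; print(n,t,round(r['p'],2),r['pixel'],len(q),np.median(q,0).round(3))
    if n=='side': cv2.imwrite("pics/s6.png",cv2.resize(p[180:320,150:330,::-1],None,fx=4,fy=4,interpolation=cv2.INTER_CUBIC))
print(delta(T,M,[*jig(0,-.05),.16]),delta(T,M,[*jig(0,-.05),.078]))
E
```

```text
[0.56640742 0.3284618  0.17755169] [[ 0.002 -0.418  0.908]
 [-0.002  0.908  0.418]
 [-1.    -0.003  0.001]] [  1.1  27.5 -45.2  85.9  20.   74.9 -21.4] [ 0.49127478 -0.43117207 -0.07064066] 9.15
side (array([  0,   0,   0,   0,   0,   0,   0,   0,   0,   0,  12,  40,   0,
         0,   0,   0,   0,   0,   0,   0,   0,   0,   0,   0,  65, 105,
         0,   0,   0,   0,   0,   0,   0,   0,   0,   0]), array([-180, -170, -160, -150, -140, -130, -120, -110, -100,  -90,  -80,
        -70,  -60,  -50,  -40,  -30,  -20,  -10,    0,   10,   20,   30,
         40,   50,   60,   70,   80,   90,  100,  110,  120,  130,  140,
        150,  160,  170,  180]))
side lever_nut 0.69 [213.8, 263.9] 305 [0.532 0.408 0.084]
side strap_post 0.79 [235.4, 273.0] 816 [0.516 0.365 0.05 ]
top (array([ 0,  0,  0,  0,  0,  0,  0,  0,  0,  0,  0,  0,  0,  0,  0,  0,  0,
        0,  0,  0,  0,  0,  0,  2, 82, 35,  0,  0,  0,  0,  0,  0,  0,  0,
        0,  0]), array([-180, -170, -160, -150, -140, -130, -120, -110, -100,  -90,  -80,
        -70,  -60,  -50,  -40,  -30,  -20,  -10,    0,   10,   20,   30,
         40,   50,   60,   70,   80,   90,  100,  110,  120,  130,  140,
        150,  160,  170,  180]))
top lever_nut 0.63 [181.5, 201.1] 220 [0.542 0.417 0.087]
top strap_post 0.59 [185.2, 215.2] 302 [0.497 0.411 0.05 ]
[ 0.018  0.006 -0.024] [ 0.1    0.006 -0.024]
```

View pics/s6.png

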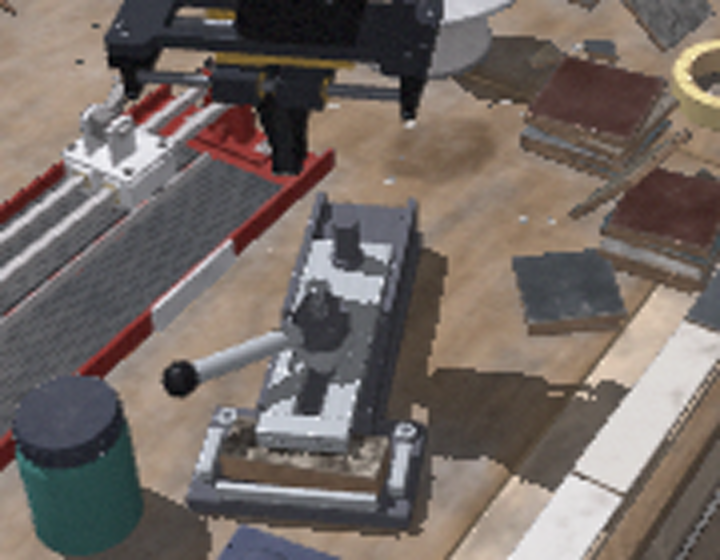

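>>> step_arm(
  deltas=[
    [-1,0,0.006,-0.024,0],
    [-1,0.04,0.006,-0.024,0],
    [-1,0.08,0.006,-0.024,0],
    [-1,0.1,0.006,-0.024,0],
    [-1,0.1,-0.006,-0.024,0],
    [-1,0.1,-0.014,-0.024,0],
    [-1,0.1,-0.022,-0.024,0],
    [-1,0.1,-0.03,-0.024,0],
    [-1,0.1,-0.038,-0.024,0],
    [-1,0.1,-0.046,-0.024,0],
    [-1,0.1,-0.053,-0.024,0],
    [-1,0.1,-0.056,-0.024,0],
  ],
)

```text
time_s: 10.95
tool_pos: [0.5661, 0.2715, 0.0776]
tool_rot: [-17.2, 90.0, 7.7]
force: [-2.4, 3.8, 2.9]
grip_width: 0.0002
```

```bash
python3 - <<'E'
from h import *
T,M=tool(); o=monitor.get_obs(); print(T,o['force'],o['time_s'])
a=np.radians(YAW); d=T[:2]-S; print("tcp jig",d@[np.cos(a),np.sin(a)],d@[-np.sin(a),np.cos(a)])
p,d=read_camera("side"); cv2.imwrite("pics/s7.png",cv2.resize(p[180:320,150:330,::-1],None,fx=4,fy=4,interpolation=cv2.INTER_CUBIC))
E
```

```text
[0.56613473 0.27147404 0.07759607] [-2.42278907  3.836611    2.92352871] 10.95
tcp jig -0.0007634502688175384 -0.10725199278469766
```

View pics/s7.png

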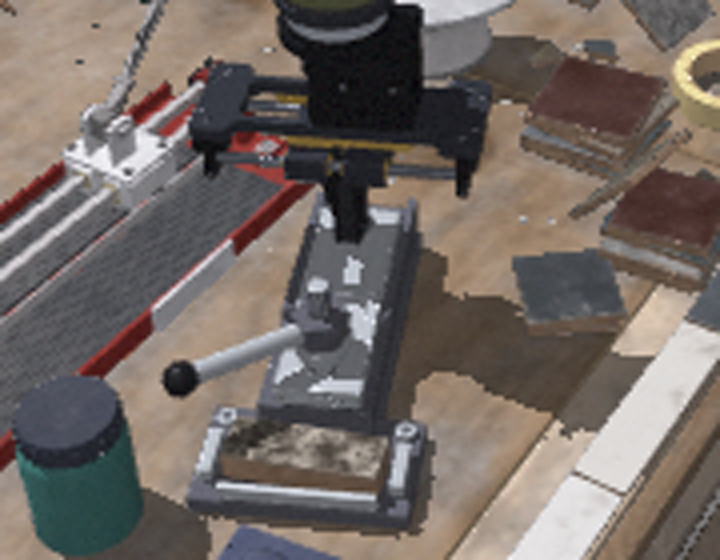

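>>> step_arm(
  deltas=[
    [-1,0,-0.004,0,0],
    [-1,0,-0.008,0,0],
    [-1,0,-0.01,0,0],
    [-1,0,-0.01,0,0],
  ],
)

```text
time_s: 11.5
tool_pos: [0.5703, 0.2623, 0.0774]
tool_rot: [-108.9, 90.0, -83.9]
force: [-1.3, 3.0, 2.0]
grip_width: 0.0004
```

>>> step_arm(
  deltas=[
    [-1,0,-0.002,0,0],
    [-1,0,-0.003,0,0],
    [-1,0,-0.003,0,0],
  ],
)

```text
time_s: 11.88
tool_pos: [0.571, 0.2607, 0.0774]
tool_rot: [99.7, 89.9, 124.7]
force: [-1.6, 3.7, 2.1]
grip_width: 0.0001
```

>>> step_arm(
  deltas=[
    [-1,0,-0.002,0,0],
    [-1,0,-0.003,0,0],
    [-1,0,-0.003,0,0],
  ],
)

```text
time_s: 12.25
tool_pos: [0.571, 0.2606, 0.0775]
tool_rot: [86.8, 89.8, 111.9]
force: [-3.1, 8.1, 0.2]
grip_width: 0.0007
```

>>> step_arm(
  deltas=[
    [-1,0,-0.002,0,0],
    [-1,0,-0.003,0,0],
    [-1,0,-0.003,0,0],
  ],
)

```text
time_s: 12.62
tool_pos: [0.571, 0.2604, 0.0775]
tool_rot: [86.5, 89.6, 111.8]
force: [-4.6, 12.0, 0.8]
grip_width: 0.0004
```

>>> step_arm(
  deltas=[
    [-1,0,0.01,0,0],
    [-1,0,0.02,0,0],
    [-1,0,0.022,0,0],
    [-1,-0.04,0.022,0,0],
    [-1,-0.09,0.022,0,0],
    [-1,-0.14,0.022,0,0],
    [-1,-0.14,-0.03,0,0],
    [-1,-0.14,-0.09,0,0],
    [-1,-0.14,-0.15,0,0],
    [-1,-0.14,-0.2,0,0],
    [-1,-0.14,-0.2,0,0],
    [-1,-0.14,-0.2,0,0],
  ],
)

```text
time_s: 14.12
tool_pos: [0.6582, 0.0733, 0.2173]
tool_rot: [137.5, 90.0, 162.4]
force: [-0.6, -0.5, -0.3]
grip_width: 0.0004
```

```bash
python3 - <<'E'
from h import *
o=monitor.get_obs(); print(o['tool_pos'],o['force'],o['time_s'])
a=np.radians(YAW)
for n in("side","top"):
    p,d=read_camera(n); m=camera_model(n); c=cloud(d,m)
    q=c.reshape(-1,3); w=q[:,:2]-S; j=np.c_[w@[np.cos(a),np.sin(a)],w@[-np.sin(a),np.cos(a)],q[:,2]]
    k=j[(abs(j[:,0])<.03)&(j[:,1]<-.07)&(j[:,1]>-.18)&(j[:,2]>.068)&(j[:,2]<.1)]; print(n,"post",len(k),k.mean(0).round(4),np.median(k,0).round(4))
    k=j[(np.hypot(j[:,0],j[:,1])>.04)&(np.hypot(j[:,0],j[:,1])<.12)&(j[:,1]>-.07)&(j[:,2]>.07)&(j[:,2]<.1)]
    az=np.degrees(np.arctan2(k[:,1],k[:,0])); print("lever jig az",np.median(az),"nut",np.radians(210-np.median(az)))
    for t in("block_mid","jar","tape"):
        for r in regions_of(n,t)[:1]:
            g=c[r['pixels']&(d>0)]; print(n,t,round(r['p'],2),len(g),np.median(g,0).round(3))
    if n=="side": cv2.imwrite("pics/e1.png",cv2.resize(p[180:320,150:330,::-1],None,fx=4,fy=4,interpolation=cv2.INTER_CUBIC))
E
```

```text
[0.65816829 0.07329887 0.21727684] [-0.57137326 -0.51409713 -0.27176688] 14.125
side post 47 [-0.0041 -0.134   0.0809] [-0.004  -0.133   0.0831]
lever jig az 46.26687139729192 nut 2.857682188708558
side block_mid 0.74 623 [0.487 0.431 0.034]
side jar 0.91 1121 [0.575 0.529 0.072]
side tape 0.79 458 [ 0.427 -0.085  0.02 ]
top post 35 [-0.0019 -0.1374  0.0836] [-0.0025 -0.1373  0.0848]
lever jig az 42.45562713281014 nut 2.924200949721515
top block_mid 0.85 407 [0.492 0.426 0.035]
top jar 0.65 525 [0.585 0.509 0.091]
top tape 0.64 151 [ 0.421 -0.051  0.023]
```

View pics/e1.png

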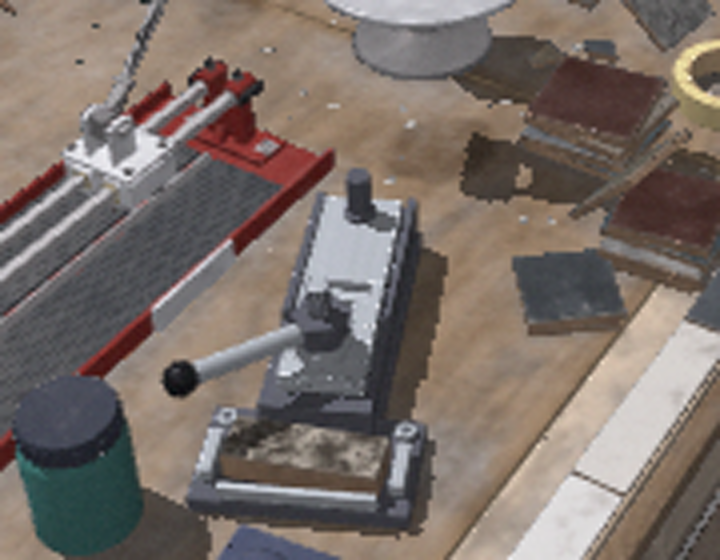

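Strap fully back, nut at about 2.9 rad, block in its nest and the arm clear of everything, so I'm handing it in.

```bash
python3 -c "
from cell import env
print(env.sign_off())"
```

```text
the job is handed in; nothing more can be done
None
```

The block is free. I pushed the lever nut clockwise with the closed fingertips, then slid the strap back by its post until it reached the end of its slot. I handed the job in at about 14 s; no verdict was reported.

Last checks before handing in:
- **Nut:** it stands at about 2.86 rad (side camera) or 2.92 rad (top camera), above the 2.5 needed. It was only turned clockwise.
- **Strap:** at the slot's end the tool stopped moving and the push force rose to about 13 N. The post measures jig y = -137 mm from the top camera and -134 mm from the side camera. Its x is within about 4 mm, and the strap looks flat in its guides.
- **Block:** in the picture it lies in its nest. Its visible centre shifted from the first reading only because the strap's nose no longer covers it.
- **Jar and tape:** the jar's readings agree with the start to about 2 mm. The tape's side-camera reading is within about 5 mm. Its top-camera reading differs by about 40 mm, but it saw far fewer pixels (151 against 480), and the arm never lowered near the tape.
- **Stone:** I did not measure it again. It was only found once, by the side camera, far from the jig near (0.43, -0.27) and away from where the arm worked low.
- **Robot:** it touches nothing, with the gripper at about z = 0.22 m and forces near zero.

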